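# Clamp the balance weight stand down with its lever bolt

## Task

Fix the weight stand to the shelf with the shelf clamp: screw the clamp's lever bolt in (clockwise from above) by its upright lever until the bolt's foot is felt to be snug on the stand's tongue, without cranking it tight, and only then fold the lever fully down to lock it. Leave the stand and its five weights standing where they are, leave everything else on the shelf alone, and let go of the lever at the end.

Things in the scene. Friction and masses are not known exactly. Their poses are not given: they have to be found in the camera images.
- clamp: Dark steel bracket fixed to the shelf. Origin: on the bolt's axis, at the shelf surface; z up. A post (32 x 30 mm) at its -y side (centre 60 mm from the axis, foot plate to y = -92 mm) carries an arm 32 mm wide, its top 58 mm and underside 40 mm above the shelf, that reaches over the stand's tongue to 17 mm beyond the axis.
- lever_bolt: Vertical steel bolt through the clamp's arm, a lever in a fork on its head. Origin: on the axis at the lever's pivot pin, 85 mm above the shelf less 2.23 mm per rad of bolt_turn; z up. Its flat swivelling foot's projection is not seen and differs by up to 4.5 mm, so the snug angle cannot be told from poses: it lies 0.8 to 4 rad on from the start, the first 0.4 rad free.
- lever_top (a point): Middle of the lever's free end, 66 mm from the pivot. Aluminium lever, upright when open: a flat blade 10 mm thick along the bolt's x, 24 mm wide along its y, flat from 10 to 66 mm above the pivot. It turns with the bolt, and folds towards the bolt's own +x. z: along the blade.
- bolt_turn (a joint): Turn in rad; grows as it is screwed in, clockwise from above, 14 mm down a turn; starts at 0 to 0.7. It runs at an even 0.3 N m (friction; a hand that stops feels less of it). Once the foot meets the tongue the moment climbs evenly, about 0.3 N m per rad: 0.13 to 0.25 N m above the free running reading is snug, over 0.3 N m above it is cranked tight.
- lever (a joint): Fold of the lever in rad: 0 upright (open), 1.5 flat towards the bolt's +x (closed, its stop). It stays where it is left (about 0.2 N m of friction, more as its cam loads the foot).
- stand: Loose grey steel stand, about 1 kg. Origin: centre of the underside of its base plate (90 x 150 mm, 8 mm thick); z up. Five slots along y, 27 mm apart, between walls to 34 mm high, hold the weights. Its tongue (56 mm wide, 8 mm thick) reaches to y = -156 mm and lies under the bolt, 121 to 129 mm from the origin.
- weight0: Clip-on lead weight number 1 by size in the stand's slots, upright, 26 mm wide, 10 mm thick, 46 mm high with its clip. Origin: centre of its underside. Leave it.
- weight1: Clip-on lead weight number 2 by size in the stand's slots, upright, 32 mm wide, 10 mm thick, 53 mm high with its clip. Origin: centre of its underside. Leave it.
- weight2: Clip-on lead weight number 3 by size in the stand's slots, upright, 38 mm wide, 10 mm thick, 60 mm high with its clip. Origin: centre of its underside. Leave it.
- weight3: Clip-on lead weight number 4 by size in the stand's slots, upright, 44 mm wide, 10 mm thick, 67 mm high with its clip. Origin: centre of its underside. Leave it.
- weight4: Clip-on lead weight number 5 by size in the stand's slots, upright, 50 mm wide, 10 mm thick, 74 mm high with its clip. Origin: centre of its underside. Leave it.
- cone: Chrome centering cone, 92 mm across the foot, 82 mm high. Origin: centre of its underside. Leave it.
- cap_tray: Green valve cap tray, 130 x 90 x 28 mm. Origin: centre of its underside. Leave it.
- scraper: Zinc weight scraper lying flat, about 195 mm long along its x, 16 mm high. Origin: the middle of its underside. Leave it.
- hammer: Hammer lying flat, 240 mm long along its x, its origin on its axis. Leave it.
- can: Steel can, 60 mm across, 100 mm high. Origin: centre of its underside. Leave it.
- spare0: Spare lead weight lying beside the clamp, 40 x 12 x 10 mm. Origin: centre of its underside. Leave it.
- spare1: Spare lead weight lying beside the clamp, 40 x 12 x 10 mm. Origin: centre of its underside. Leave it.

How it is judged (in metres and radians):
On the way, in this order (a step that is already met when the one before it is completed fails the run):
1. the bolt's foot bears snugly on the stand's tongue (over 40 N) while the lever is still upright (contact force between lever_bolt and stand above 40 N and value of joint lever below 0.3 rad), for 0.3 s.
2. the lever is folded down (value of joint lever above 1.4 rad), for 0.2 s.
At the end, for the whole second after the job is handed in: The lever is folded to more than 1.4 rad and at rest, the bolt's foot bears on the stand with more than 70 N, the stand is within 12 mm of where it stood and at rest, and all five weights stand in their slots (tilted less than 0.35 rad) (value of joint lever above 1.4 rad and contact force between lever_bolt and stand above 70 N and velocity of joint lever below 0.05 rad/s and distance of stand from where it was at the start of the episode below 0.012 m and linear speed of stand below 0.01 m/s and z of each of weight0, weight1, weight2, weight3, weight4 in the frame of stand below 0.014 m and angle between each of weight0, weight1, weight2, weight3, weight4's own z axis and vertical below 0.35 rad); the robot touches nothing.
It fails at once if the bolt is cranked tight: its foot bears on the stand with more than 110 N while the lever is still up (less than 0.3 rad folded) (contact force between lever_bolt and stand above 110 N and value of joint lever below 0.3 rad).
It fails at once if a bystander is moved by more than 20 mm (distance of any of cone, cap_tray, scraper, hammer, can, spare0, spare1 from where it was at the start of the episode above 0.02 m).
It fails at once if the stand is dragged by more than 20 mm (distance of stand from where it was at the start of the episode above 0.02 m).
It also fails if it takes over 72 s, if anything falls off the work surface, if the arm or the gripper's body presses on something with over 40 N, if the wrist force passes 120 N, or if a joint passes its speed limit or range.

## Robot

A 6-joint arm with a two-finger parallel gripper is mounted at the origin on the work surface. World frame = base frame: x ahead of the robot, y to its left, z up, the work surface at z = 0. Lengths are in m, angles in degrees, forces in N, time in s.
With the tool pointing down it reaches from about 0.4 to 0.825 m from the base axis. Payload 7 kg.
Tool frame: the origin (TCP) lies midway between the tips of the shut fingers; the grasp point (between the pads) lies r.pinch_z behind it (r.pinch_z is the distance from the TCP to the grasp point, in m); z points along the fingers, y is the line along which they close (so a half turn about z gives the same grasp; the last joint's range is limited). The gripper opens to 88 mm and grips with 3 to 60 N. Pads are 19 mm wide; open, the fingers measure 130 mm over their backs; the gripper's body (78 mm by 193 mm) begins 47 mm behind the grasp point.
Start: joints at [83.428, 20.546, 0.682, 0, -70.136, -16.507], TCP at [0.265, 0.621, 0.227] pointing down, gripper open.
Joint ranges: [-176.03, 176.03], [-82.01, 121.73], [-58.28, 71.71], [-173.87, 95.51], [-174.79, -0.11], [-173.66, 173.66]. Speed limits (degrees/s): [136.94, 136.94, 172.46, 180, 180, 180].

## Interface

Orientations are given as [roll, pitch, yaw] about the fixed x, y, z axes, in that order (R = Rz(yaw) Ry(pitch) Rx(roll)).
In Python, from plant import r, optics, job gives the robot as it stands.
- The arm moves only by the shell command python3 -m crank 'ROWS' [FORCE]. ROWS is JSON, a list of rows, each an object with "xyz": the shift along the tool's x, y, z in units of 30 mm (1.0 is 30 mm), a list of three; "delta_rot": the turn, a rotation vector about the tool's x, y, z in degrees, a list of three; "claw": the closure, from 0 (fully open) to 1 (shut). A call has 1 to 20 rows; each row is the pose to reach, as a shift and turn from the pose commanded when the call began, along the tool's axes at that moment; what a row does not reach only later rows make up. A row lasts 1/8 s, in which the tool goes at most 62.5 mm and 10.7 degrees, less where a joint would pass 70% of its speed; a pose out of reach is approached as far as the arm can. A call with a gripper value outside its range is refused whole. The fingers move at their own pace and stop on an object; FORCE is the grip in N (left out, the last holds). Time passes only in rows, so rows that repeat a pose let the fingers close. It gives the time, the measured TCP pose, the force, the opening and the grip force at its end, in the units of the state.
- r.get_state(): the state, without advancing time (a new reading comes with each control period).
- optics.capture(name): name is "scene" or "side" or "wrist"; returns a dict with "img" (384x512x3 uint8, blue, green, red), "fovy" (degrees; the focal length in pixels is half the picture's height over the tangent of half this angle, whatever the lens; pixels are square), "cx", "cy" (the principal point, pixels), "eye" and "rotation" of the camera in the world; the wrist camera has in their place "hand_eye" (4x4, takes a point from camera to tool coordinates, whose origin is the TCP and whose axes are the flange's). Camera axes: x right, y up, looking along -z (the intrinsics and any distortion apply to the point x, -y, -z); pixel columns grow to the right and rows downward; lengths in m; the calibration is good to about 2 mm. A picture is of the moment at which its call begins: read the wrist's pose just before it. There is no depth.
- job.close_job(): hands the job in; it is judged then, once.
The state is a dict: "time_s": time; "joints": joint angles; "qd": joint speeds; "joint_torque": joint torques, N m; "tcp_pos": TCP position; "eef_rot": TCP orientation; "contact_force": force on the tool from outside, world axes, zero at the start; "moment": the same for the moment, N m; "gripper_width": finger opening in m; "gripper_force": force on a finger pad.
Only numpy, scipy, OpenCV 4.12 (cv2) and the standard library are available. Lean on these libraries where they do the work, as an engineer would, in place of code of your own. Each camera call takes 0.05 s, during which the arm holds its last target. There are 200 camera calls.

## Working session

There is one attempt and no reset: what is moved stays moved. The work goes in short steps, Python scripts to look and compute and a shell command to move; the robot and the scene stay as the last step left them, time stands still between calls to the robot, and variables do not carry over. Pictures are saved under pics/ and viewed, at most 10 in all, crops included, and the job is handed in when it is done.

```bash
ls; mkdir -p pics
python3 - <<'E'
from plant import r,optics,job
import cv2,numpy as np
s=r.get_state()
print({k:np.round(v,4).tolist() for k,v in s.items()}, r.pinch_z)
for n in ["scene","side"]:
    c=optics.capture(n); cv2.imwrite(f"pics/{n}0.png",c["img"])
    print({k:(np.round(v,4).tolist() if not isinstance(v,str) else v) for k,v in c.items() if k!="img"})
c=optics.capture("wrist"); cv2.imwrite("pics/wrist0.png",c["img"]); print({k:(np.round(v,4).tolist() if not isinstance(v,str) else v) for k,v in c.items() if k!="img"})
E
```

```text
pics
{'time_s': 0.0, 'joints': [83.4272, 20.5901, 0.6352, -0.02, -70.1365, -16.5081], 'qd': [-0.0279, -0.0774, -0.1143, 0.1093, -0.0312, -0.0721], 'joint_torque': [0.0014, -58.2723, 29.3056, 6.9974, 0.0069, -0.0001], 'tcp_pos': [0.2644, 0.6205, 0.2256], 'eef_rot': [179.907, -0.008, -23.0877], 'contact_force': [-0.4373, -0.6275, 0.4223], 'moment': [-0.0261, 0.0094, -0.0332], 'gripper_force': 0.0, 'gripper_width': 0.0877} 0.0188
{'fovy': 47.9232, 'cx': 259.237, 'cy': 186.6068, 'eye': [1.0688, 0.4332, 0.5477], 'rotation': [58.0035, -0.52, 135.5032]}
{'fovy': 46.6059, 'cx': 255.0876, 'cy': 190.8731, 'eye': [0.5181, 0.5605, 0.8236], 'rotation': [41.6692, -0.7509, -174.2905]}
{'fovy': 64.1283, 'cx': 255.5636, 'cy': 190.4136, 'hand_eye': [[-0.0001, 0.9571, 0.2898, 0.0784], [1.0, 0.0003, -0.0006, 0.0009], [-0.0006, 0.2898, -0.9571, -0.157], [0.0, 0.0, 0.0, 1.0]]}
```

View pics/scene0.png

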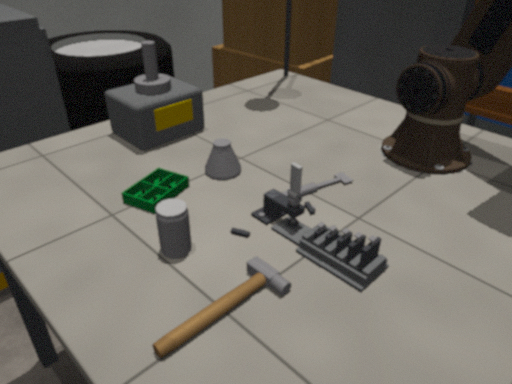

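View pics/side0.png

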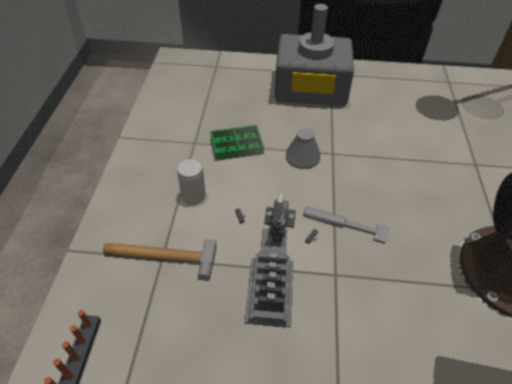

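The scene view has the lever upright at about (296,166)–(295,205). In the side view its top is at about (281,198), with the stand below it at (270,290) and a spare on either side. I'll zoom in on both.

```bash
python3 - <<'E'
import cv2,numpy as np
a=cv2.imread("pics/scene0.png")[145:295,230:395]; b=cv2.imread("pics/side0.png")[180:330,215:345]
f=lambda i:cv2.resize(i,None,fx=2.7*1.0,fy=2.7,interpolation=cv2.INTER_CUBIC)
cv2.imwrite("pics/crop0.png",np.hstack([f(a),f(b)])); print(f(a).shape,f(b).shape)
E
cat > h.py <<'E'
import numpy as np
from scipy.spatial.transform import Rotation as R
CAM={"scene":(47.9232,259.237,186.6068,[1.0688,.4332,.5477],[58.0035,-.52,135.5032]),
"side":(46.6059,255.0876,190.8731,[.5181,.5605,.8236],[41.6692,-.7509,-174.2905])}
def ray(n,uv):
    fv,cx,cy,e,rot=CAM[n]; f=192/np.tan(np.radians(fv/2))
    d=R.from_euler('xyz',rot,degrees=True).apply([(uv[0]-cx)/f,-(uv[1]-cy)/f,-1]); return np.array(e),d/np.linalg.norm(d)
def onz(n,uv,z):
    e,d=ray(n,uv); return e+d*(z-e[2])/d[2]
def tri(a,b):
    (e1,d1),(e2,d2)=ray("scene",a),ray("side",b)
    s=np.linalg.lstsq(np.c_[d1,-d2],e2-e1,rcond=None)[0]; p,q=e1+s[0]*d1,e2+s[1]*d2
    return (p+q)/2,np.linalg.norm(p-q)
def proj(n,p):
    fv,cx,cy,e,rot=CAM[n]; f=192/np.tan(np.radians(fv/2))
    c=R.from_euler('xyz',rot,degrees=True).inv().apply(np.array(p)-e); return np.array([cx-f*c[0]/c[2],cy+f*c[1]/c[2]])
E
python3 - <<'E'
from h import *
print(tri((296,166),(281,198)))
for p in [(247,318),(291,323)]: print(onz("side",p,.008))
for n,p in [("scene",(361,283)),("scene",(385,263))]: print(onz(n,p,.004))
E
```

```text
(405, 446, 3) (405, 351, 3)
(array([ 0.5156091 , -0.02537779,  0.14790748]), np.float64(0.0002926185892798879))
[0.56231631 0.169603   0.008     ]
[0.47627278 0.17086787 0.008     ]
[0.54992019 0.16705619 0.004     ]
[0.47403671 0.16843936 0.004     ]
```

View pics/crop0.png

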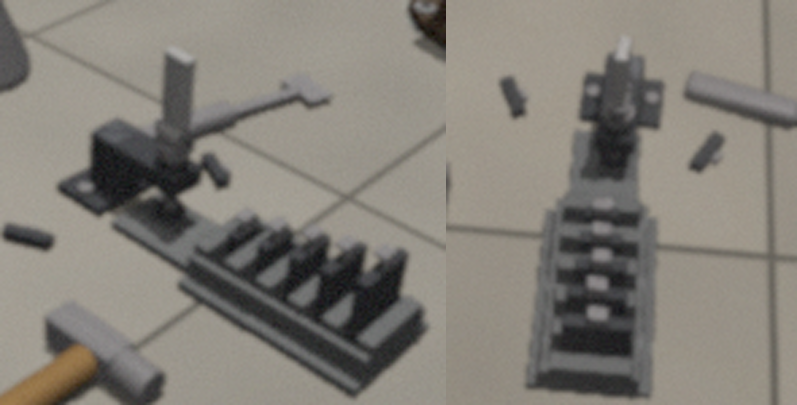

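The lever top triangulates to (0.516, -0.025, 0.148) with a 0.3 mm ray gap, against an expected height of about 0.149 to 0.151. The stand lies along +y, and its blade looks thin along world x. I'll move above the lever at the present height and turn the tool to a yaw of about 60°.

```bash
python3 -m crank '[{"xyz":[16.13,16.51,0],"delta_rot":[0,0,-83],"claw":0},{"xyz":[16.13,16.51,0],"delta_rot":[0,0,-83],"claw":0},{"xyz":[16.13,16.51,0],"delta_rot":[0,0,-83],"claw":0},{"xyz":[16.13,16.51,0],"delta_rot":[0,0,-83],"claw":0},{"xyz":[16.13,16.51,0],"delta_rot":[0,0,-83],"claw":0},{"xyz":[16.13,16.51,0],"delta_rot":[0,0,-83],"claw":0},{"xyz":[16.13,16.51,0],"delta_rot":[0,0,-83],"claw":0},{"xyz":[16.13,16.51,0],"delta_rot":[0,0,-83],"claw":0},{"xyz":[16.13,16.51,0],"delta_rot":[0,0,-83],"claw":0},{"xyz":[16.13,16.51,0],"delta_rot":[0,0,-83],"claw":0},{"xyz":[16.13,16.51,0],"delta_rot":[0,0,-83],"claw":0},{"xyz":[16.13,16.51,0],"delta_rot":[0,0,-83],"claw":0},{"xyz":[16.13,16.51,0],"delta_rot":[0,0,-83],"claw":0},{"xyz":[16.13,16.51,0],"delta_rot":[0,0,-83],"claw":0},{"xyz":[16.13,16.51,0],"delta_rot":[0,0,-83],"claw":0},{"xyz":[16.13,16.51,0],"delta_rot":[0,0,-83],"claw":0}]'
python3 - <<'E'
from plant import r,optics
import cv2,numpy as np
s=r.get_state(); c=optics.capture("wrist"); cv2.imwrite("pics/wrist1.png",c["img"])
print(s["time_s"],np.round(s["joints"],2),s["tcp_pos"],s["eef_rot"],s["moment"],s["contact_force"])
E
```

```text
time_s: 2.15
tcp_pos: [0.5155, -0.0236, 0.2267]
eef_rot: [180.0, -0.0, 60.0]
contact_force: [0.1, 0.5, -0.2]
gripper_width: 0.0875
gripper_force: 0.0
2.15 [ 19.2    5.47 -19.11  -0.   -65.39 130.81] [ 0.51552309 -0.02355657  0.22672884] [ 1.79987521e+02 -1.75189060e-02  6.00052211e+01] [-0.0741488  -0.07873793  0.03815526] [ 0.14416366  0.5038891  -0.23760448]
```

View pics/wrist1.png

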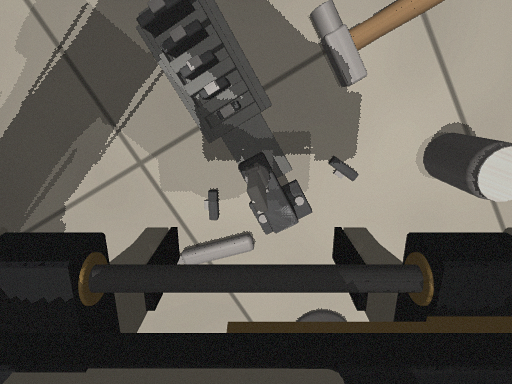

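The wrist view shows the clamp at about (270,190), the stand at the upper left and the fingers at the bottom. I'll enlarge the part around the lever.

Run:
```python
import cv2,numpy as np
a=cv2.imread("pics/wrist1.png")[135:245,205:335]
a=cv2.convertScaleAbs(cv2.resize(a,None,fx=5,fy=5,interpolation=cv2.INTER_CUBIC),alpha=1.8,beta=20)
cv2.imwrite("pics/crop1.png",a)
```

```text
(no output)
```

View pics/crop1.png

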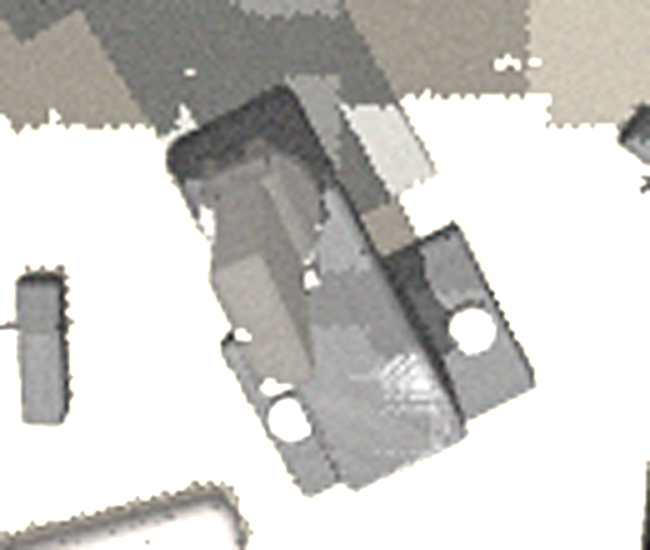

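The lighter quad is the lever's top face, with crop corners at (212,265), (247,252), (315,377) and (272,384). I'll map it to the world.

```bash
cat >> h.py <<'E'
HE=np.array([[-0.0001,.9571,.2898,.0784],[1,.0003,-.0006,.0009],[-.0006,.2898,-.9571,-.157],[0,0,0,1]])
def wr(uv,z,tcp,rot):
    f=192/np.tan(np.radians(64.1283/2)); d=np.array([(uv[0]-255.5636)/f,-(uv[1]-190.4136)/f,-1])
    T=R.from_euler('xyz',rot,degrees=True); d=T.apply(HE[:3,:3]@d); e=T.apply(HE[:3,3])+tcp
    return e+d*(z-e[2])/d[2]
E
python3 - <<'E'
from h import *
t=[.5155,-.0236,.2267]; ro=[180,0,60]
c=[wr((205+u/5,135+v/5),.149,t,ro) for u,v in [(212,265),(247,252),(315,377),(272,384)]]
for p in c: print(p[:2])
print("ctr",np.mean(c,0)); 
for a,b in [(0,3),(1,2),(0,1),(3,2)]:
    d=(c[b]-c[a])[:2]; print(np.linalg.norm(d),np.degrees(np.arctan2(d[1],d[0])))
# clamp arm edge dir, right side, z=.058
a,b=[wr((205+u/5,135+v/5),.058,t,ro) for u,v in [(330,180),(462,425)]]; d=b-a; print("arm",np.degrees(np.arctan2(d[1],d[0])))
print("holes",[wr((205+u/5,135+v/5),.008,t,ro)[:2] for u,v in [(472,330),(288,420)]])
E
```

```text
[ 0.51543917 -0.01276854]
[ 0.52135798 -0.01369617]
[ 0.52033979 -0.03760885]
[ 0.51365584 -0.0351556 ]
ctr [ 0.51769819 -0.02480729  0.149     ]
0.022457972247016865 -94.55452087478092
0.023934352459100597 -92.43813895544474
0.005991052332641372 -8.907236910707187
0.007119950936900511 -20.154989005543868
arm -91.63240700186371
holes [array([ 0.54077508, -0.09557118]), array([ 0.48714776, -0.09351698])]
```

The blade's wide axis points about -93.5°, so the bolt's x is about -3.5° (or the opposite). The centre is about (0.517, -0.025), and the size and height fit. For the grasp I want a tool yaw of 86.5°, which leaves about 330° of last-joint travel clockwise. I'll align, descend and close gently.

```bash
python3 -m crank '[{"xyz":[-0.016,0.06,0],"delta_rot":[0,0,-26.5],"claw":0},{"xyz":[-0.016,0.06,0],"delta_rot":[0,0,-26.5],"claw":0},{"xyz":[-0.016,0.06,0],"delta_rot":[0,0,-26.5],"claw":0},{"xyz":[-0.016,0.06,1],"delta_rot":[0,0,-26.5],"claw":0},{"xyz":[-0.016,0.06,2],"delta_rot":[0,0,-26.5],"claw":0},{"xyz":[-0.016,0.06,3],"delta_rot":[0,0,-26.5],"claw":0},{"xyz":[-0.016,0.06,3.5],"delta_rot":[0,0,-26.5],"claw":0},{"xyz":[-0.016,0.06,3.82],"delta_rot":[0,0,-26.5],"claw":0},{"xyz":[-0.016,0.06,3.82],"delta_rot":[0,0,-26.5],"claw":0},{"xyz":[-0.016,0.06,3.82],"delta_rot":[0,0,-26.5],"claw":0.5},{"xyz":[-0.016,0.06,3.82],"delta_rot":[0,0,-26.5],"claw":0.7}]' 10
python3 - <<'E'
from plant import r,optics
import cv2,numpy as np
s=r.get_state(); c=optics.capture("wrist"); cv2.imwrite("pics/wrist2.png",c["img"])
print(s["gripper_width"],np.round(s["joints"],2),s["tcp_pos"],s["eef_rot"],s["moment"],s["contact_force"])
cv2.imwrite("pics/crop2.png",cv2.convertScaleAbs(cv2.resize(c["img"][130:330,130:390],None,fx=3,fy=3,interpolation=cv2.INTER_CUBIC),alpha=1.8,beta=20))
E
```

```text
time_s: 3.58
tcp_pos: [0.5174, -0.0256, 0.1127]
eef_rot: [179.9, -0.0, 86.4]
contact_force: [0.1, -0.1, 0.3]
gripper_width: 0.0733
gripper_force: 0.0
0.07330006557689914 [ 1.8900e+01  1.1930e+01 -2.7850e+01  1.0000e-02 -5.0140e+01  1.5752e+02] [ 0.51742716 -0.02558635  0.11274799] [ 1.79922086e+02 -2.59430197e-02  8.64253791e+01] [-0.1014188  -0.11496294 -0.00466538] [ 0.07696079 -0.13496564  0.34629959]
```

View pics/crop2.png

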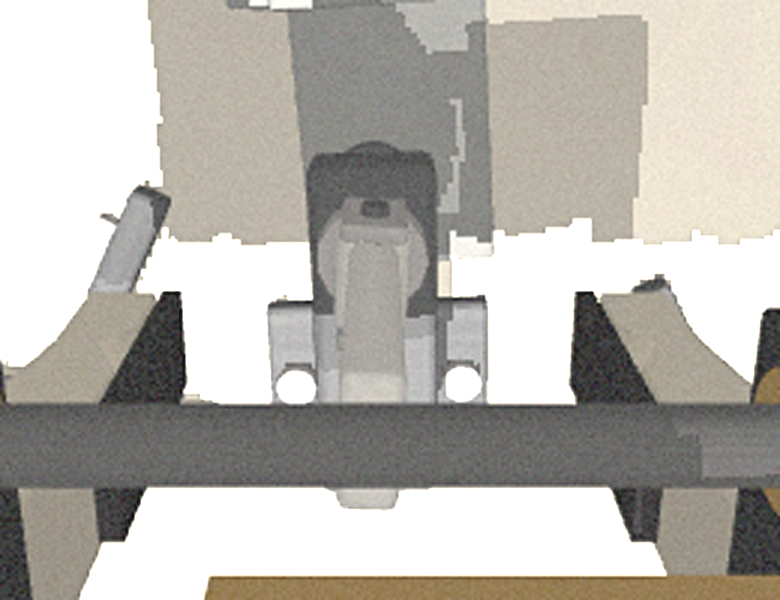

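The blade sits square between the fingers (blade at column 371, finger middle at about 379 in the crop, so within 2 mm). Now close on it.

```bash
python3 -m crank '[{"xyz":[0,0,0],"delta_rot":[0,0,0],"claw":0.8},{"xyz":[0,0,0],"delta_rot":[0,0,0],"claw":0.85},{"xyz":[0,0,0],"delta_rot":[0,0,0],"claw":1},{"xyz":[0,0,0],"delta_rot":[0,0,0],"claw":1},{"xyz":[0,0,0],"delta_rot":[0,0,0],"claw":1},{"xyz":[0,0,0],"delta_rot":[0,0,0],"claw":1},{"xyz":[0,0,0],"delta_rot":[0,0,0],"claw":1},{"xyz":[0,0,0],"delta_rot":[0,0,0],"claw":1}]' 10
cat > st.py <<'E'
from plant import r
import numpy as np
s=r.get_state()
print(round(s["time_s"],2),"w",round(s["gripper_width"],4),"q",np.round(s["joints"],1),"tcp",np.round(s["tcp_pos"],4),"rot",np.round(s["eef_rot"],2),"M",np.round(s["moment"],3),"F",np.round(s["contact_force"],1),"g",round(s["gripper_force"],1))
E
python3 st.py
```

```text
time_s: 4.62
tcp_pos: [0.5165, -0.0257, 0.1119]
eef_rot: [-180.0, 0.0, 86.4]
contact_force: [-3.9, 1.0, 2.5]
gripper_width: 0.0105
gripper_force: 9.9
4.62 w 0.0105 q [ 18.9  12.  -27.9  -0.  -50.2 157.5] tcp [ 0.5165 -0.0257  0.1119] rot [-179.95    0.     86.41] M [ 0.338  1.198 -0.181] F [-3.9  1.   2.5] g 9.9
```

```bash
python3 -m crank '[{"xyz":[0,-0.03,0],"delta_rot":[0,0,0],"claw":1},{"xyz":[0,-0.03,0],"delta_rot":[0,0,0],"claw":1},{"xyz":[0,-0.03,0],"delta_rot":[0,0,0],"claw":1},{"xyz":[0,-0.03,0],"delta_rot":[0,0,0],"claw":1}]' 50; python3 st.py
```

```text
time_s: 5.12
tcp_pos: [0.5163, -0.0257, 0.112]
eef_rot: [180.0, -0.0, 86.4]
contact_force: [-0.5, -1.0, -0.0]
gripper_width: 0.0096
gripper_force: 49.6
5.12 w 0.0096 q [ 18.9  11.9 -28.    0.  -50.1 157.5] tcp [ 0.5163 -0.0257  0.112 ] rot [179.98  -0.    86.42] M [-0.24  -0.098 -0.382] F [-0.5 -1.  -0. ] g 49.6
```

Lateral force is now near zero. I'll screw in along the helix (2.23 mm/rad, so 0.0065 units per 5°), reading the moment at the end of each call while it is still moving.

```bash
python3 -m crank '[{"xyz":[0,0,0.005],"delta_rot":[0,0,4],"claw":1},{"xyz":[0,0,0.010],"delta_rot":[0,0,8],"claw":1}]'; python3 st.py
python3 -m crank '[{"xyz":[0,0,0.005],"delta_rot":[0,0,4],"claw":1},{"xyz":[0,0,0.010],"delta_rot":[0,0,8],"claw":1}]'; python3 st.py
python3 -m crank '[{"xyz":[0,0,0.005],"delta_rot":[0,0,4],"claw":1}]'; python3 st.py
```

```text
time_s: 5.38
tcp_pos: [0.5162, -0.0256, 0.1118]
eef_rot: [180.0, 0.0, 78.4]
contact_force: [-1.4, 0.8, 1.6]
gripper_width: 0.0097
gripper_force: 50.0
5.38 w 0.0097 q [ 19.   11.9 -28.    0.  -50.  149.4] tcp [ 0.5162 -0.0256  0.1118] rot [1.7998e+02 1.0000e-02 7.8360e+01] M [-0.043  0.198  0.355] F [-1.4  0.8  1.6] g 50.0
time_s: 5.62
tcp_pos: [0.5161, -0.0256, 0.1114]
eef_rot: [180.0, 0.0, 70.4]
contact_force: [-1.5, 0.8, 1.7]
gripper_width: 0.0094
gripper_force: 50.0
5.62 w 0.0094 q [ 19.   11.9 -28.    0.  -50.  141.4] tcp [ 0.5161 -0.0256  0.1114] rot [1.7999e+02 1.0000e-02 7.0360e+01] M [0.007 0.396 0.344] F [-1.5  0.8  1.7] g 50.0
time_s: 5.75
tcp_pos: [0.516, -0.0256, 0.1113]
eef_rot: [180.0, 0.0, 66.4]
contact_force: [-0.6, 0.4, 0.6]
gripper_width: 0.0099
gripper_force: 50.0
5.75 w 0.0099 q [ 19.   12.  -28.1   0.  -50.  137.4] tcp [ 0.516  -0.0256  0.1113] rot [1.800e+02 1.000e-02 6.636e+01] M [0.106 0.471 0.295] F [-0.6  0.4  0.6] g 50.0
```

The free-running reading is about +0.33 N m. I'll continue in 8° steps.

```bash
python3 -m crank '[{"xyz":[0,0,0.005],"delta_rot":[0,0,4],"claw":1},{"xyz":[0,0,0.010],"delta_rot":[0,0,8],"claw":1}]' >/dev/null; python3 st.py
python3 -m crank '[{"xyz":[0,0,0.005],"delta_rot":[0,0,4],"claw":1},{"xyz":[0,0,0.010],"delta_rot":[0,0,8],"claw":1}]'>/dev/null; python3 st.py
python3 -m crank '[{"xyz":[0,0,0.005],"delta_rot":[0,0,4],"claw":1},{"xyz":[0,0,0.010],"delta_rot":[0,0,8],"claw":1}]'>/dev/null; python3 st.py
```

```text
6.0 w 0.0096 q [ 19.   12.  -28.1   0.  -50.  129.4] tcp [ 0.5159 -0.0256  0.111 ] rot [-1.7999e+02  2.0000e-02  5.8360e+01] M [0.29  0.6   0.269] F [-1.8  0.9  3. ] g 50.0
6.25 w 0.0102 q [ 19.   12.  -28.1  -0.  -49.9 121.4] tcp [ 0.5159 -0.0255  0.1107] rot [-1.7999e+02  2.0000e-02  5.0350e+01] M [0.483 0.771 0.319] F [-1.9  1.8  2.2] g 50.0
6.5 w 0.0098 q [ 19.   12.  -28.1  -0.  -49.9 113.4] tcp [ 0.5158 -0.0255  0.1104] rot [-1.7998e+02  2.0000e-02  4.2360e+01] M [0.639 0.924 0.292] F [-3.2  2.4  2.4] g 50.0
```

```bash
python3 -m crank '[{"xyz":[0,0,0.005],"delta_rot":[0,0,4],"claw":1},{"xyz":[0,0,0.010],"delta_rot":[0,0,8],"claw":1}]' >/dev/null; python3 st.py
python3 -m crank '[{"xyz":[0,0,0.005],"delta_rot":[0,0,4],"claw":1},{"xyz":[0,0,0.010],"delta_rot":[0,0,8],"claw":1}]'>/dev/null; python3 st.py
python3 -m crank '[{"xyz":[0,0,0.005],"delta_rot":[0,0,4],"claw":1},{"xyz":[0,0,0.010],"delta_rot":[0,0,8],"claw":1}]'>/dev/null; python3 st.py
```

```text
6.75 w 0.0096 q [ 19.   12.  -28.1  -0.  -49.9 105.4] tcp [ 0.5157 -0.0254  0.11  ] rot [-1.7998e+02  3.0000e-02  3.4350e+01] M [0.856 1.093 0.29 ] F [-2.9  2.   2.4] g 50.0
7.0 w 0.0096 q [ 19.   12.1 -28.2  -0.  -49.8  97.4] tcp [ 0.5156 -0.0253  0.1097] rot [-1.7997e+02  3.0000e-02  2.6350e+01] M [1.09  1.205 0.297] F [-2.6  1.9  3.1] g 50.0
7.25 w 0.0097 q [ 19.   12.1 -28.2  -0.  -49.8  89.4] tcp [ 0.5156 -0.0252  0.1094] rot [-1.7997e+02  3.0000e-02  1.8350e+01] M [1.294 1.346 0.37 ] F [-3.4  3.8  3.1] g 50.0
```

```bash
python3 -m crank '[{"xyz":[-0.01,-0.02,0.005],"delta_rot":[0,0,4],"claw":1},{"xyz":[-0.01,-0.02,0.010],"delta_rot":[0,0,8],"claw":1}]' >/dev/null; python3 st.py
python3 -m crank '[{"xyz":[0,0,0.005],"delta_rot":[0,0,4],"claw":1},{"xyz":[0,0,0.010],"delta_rot":[0,0,8],"claw":1}]'>/dev/null; python3 st.py
```

```text
7.5 w 0.0099 q [ 19.   12.1 -28.3   0.  -49.7  81.3] tcp [ 0.5155 -0.025   0.1091] rot [1.800e+02 1.000e-02 1.036e+01] M [0.446 0.494 0.313] F [-1.   0.6  1.5] g 50.0
7.75 w 0.0096 q [ 19.   12.1 -28.3  -0.  -49.6  73.3] tcp [ 0.5155 -0.0249  0.1088] rot [-1.7999e+02  1.0000e-02  2.3500e+00] M [0.664 0.566 0.344] F [-0.8  0.9  1.3] g 50.0
```

Still close to free, so I'll carry on.

```bash
python3 -m crank '[{"xyz":[0,0,0.005],"delta_rot":[0,0,4],"claw":1},{"xyz":[0,0,0.010],"delta_rot":[0,0,8],"claw":1}]' >/dev/null; python3 st.py
python3 -m crank '[{"xyz":[0,0,0.005],"delta_rot":[0,0,4],"claw":1},{"xyz":[0,0,0.010],"delta_rot":[0,0,8],"claw":1}]'>/dev/null; python3 st.py
python3 -m crank '[{"xyz":[0,0,0.005],"delta_rot":[0,0,4],"claw":1},{"xyz":[0,0,0.010],"delta_rot":[0,0,8],"claw":1}]'>/dev/null; python3 st.py
```

```text
8.0 w 0.0097 q [ 19.   12.1 -28.3  -0.  -49.6  65.3] tcp [ 0.5155 -0.0248  0.1085] rot [-1.7999e+02  1.0000e-02 -5.6500e+00] M [0.877 0.687 0.354] F [-2.2  2.2  1.8] g 50.0
8.25 w 0.0099 q [ 19.1  12.1 -28.3  -0.  -49.6  57.3] tcp [ 0.5155 -0.0248  0.1082] rot [-1.7998e+02  1.0000e-02 -1.3650e+01] M [1.106 0.653 0.325] F [-1.6  2.3  1.3] g 50.0
8.5 w 0.0097 q [ 19.1  12.1 -28.3  -0.  -49.5  49.3] tcp [ 0.5155 -0.0246  0.1079] rot [-1.7997e+02  1.0000e-02 -2.1640e+01] M [1.38  0.86  0.383] F [-3.1  3.3  2.1] g 50.0
```

```bash
python3 -m crank '[{"xyz":[-0.017,-0.015,0.005],"delta_rot":[0,0,4],"claw":1},{"xyz":[-0.017,-0.015,0.010],"delta_rot":[0,0,8],"claw":1}]' >/dev/null; python3 st.py
python3 -m crank '[{"xyz":[0,0,0.005],"delta_rot":[0,0,4],"claw":1},{"xyz":[0,0,0.010],"delta_rot":[0,0,8],"claw":1}]'>/dev/null; python3 st.py
```

```text
8.75 w 0.0096 q [ 19.1  12.1 -28.4   0.  -49.5  41.2] tcp [ 0.5156 -0.0244  0.1078] rot [-1.7999e+02 -3.0000e-02 -2.9630e+01] M [0.206 0.163 0.389] F [-0.5 -0.3  0.8] g 50.0
9.0 w 0.0097 q [ 19.1  12.2 -28.4   0.  -49.4  33.2] tcp [ 0.5156 -0.0244  0.1075] rot [-1.7998e+02 -3.0000e-02 -3.7630e+01] M [0.492 0.371 0.397] F [0.3 0.1 2.5] g 50.0
```

The moment has begun to climb (0.38 to 0.40 against about 0.31 free). From here I go in smaller bites.

```bash
python3 -m crank '[{"xyz":[0,0,0.005],"delta_rot":[0,0,4],"claw":1}]' >/dev/null; python3 st.py
python3 -m crank '[{"xyz":[0,0,0.005],"delta_rot":[0,0,4],"claw":1}]'>/dev/null; python3 st.py
```

```text
9.12 w 0.0099 q [ 19.1  12.2 -28.4   0.  -49.4  29.2] tcp [ 0.5156 -0.0243  0.1074] rot [-1.7997e+02 -3.0000e-02 -4.1620e+01] M [0.56  0.411 0.386] F [-0.8  1.9  1.9] g 50.1
9.25 w 0.0099 q [ 19.1  12.2 -28.4   0.  -49.4  25.2] tcp [ 0.5157 -0.0243  0.1073] rot [-1.7996e+02 -3.0000e-02 -4.5620e+01] M [0.659 0.435 0.424] F [-0.7  2.4  2.6] g 50.1
```

```bash
python3 -m crank '[{"xyz":[0,0,0.005],"delta_rot":[0,0,4],"claw":1}]' >/dev/null; python3 st.py
```

```text
9.38 w 0.0102 q [ 19.1  12.2 -28.4   0.  -49.4  21.2] tcp [ 0.5157 -0.0242  0.1072] rot [-1.7996e+02 -3.0000e-02 -4.9620e+01] M [0.697 0.446 0.46 ] F [-1.2  1.3  3.8] g 50.1
```

```bash
python3 -m crank '[{"xyz":[0,0,0.005],"delta_rot":[0,0,4],"claw":1}]' >/dev/null; python3 st.py
python3 -m crank '[{"xyz":[0,0,0.005],"delta_rot":[0,0,4],"claw":1}]'>/dev/null; python3 st.py
```

```text
9.5 w 0.0097 q [ 19.1  12.2 -28.4   0.  -49.3  17.3] tcp [ 0.5158 -0.0242  0.1071] rot [-1.7995e+02 -3.0000e-02 -5.3610e+01] M [0.811 0.534 0.471] F [-1.1  1.7  3.9] g 50.1
9.62 w 0.0096 q [ 19.1  12.2 -28.4   0.  -49.3  13.2] tcp [ 0.5158 -0.0242  0.107 ] rot [-1.7994e+02 -3.0000e-02 -5.7610e+01] M [0.836 0.436 0.484] F [-1.6  2.1  3.6] g 50.1
```

Run:
```python
import numpy as np
from scipy.optimize import curve_fit
y=np.array([78.4,70.4,66.4,58.4,50.4,42.4,34.4,26.4,18.4,10.4,2.4,-5.6,-13.6,-21.6,-29.6,-37.6,-41.6,-45.6,-49.6])
m=np.array([.355,.344,.295,.269,.319,.292,.29,.297,.37,.313,.344,.354,.325,.383,.389,.397,.386,.424,.46])
f=lambda y,a,c:a+.3*np.clip(np.radians(c-y),0,None)
p,c=curve_fit(f,y,m,[.31,-20]); print(p,np.sqrt(np.diag(c)),"excess at -49.6",.3*np.radians(p[1]+49.6))
```

```text
[  0.32053846 -21.18255546] [0.00909002 3.08935088] excess at -49.6 0.14879339167547773
```

The fit puts contact at a yaw of about -21°, so the present excess is about 0.18 N m, mid-window. I'll hold 0.6 s for step 1. Then I'll make a small fold about the pivot (28 mm beyond the TCP) towards tool +y, which is bolt +x if bolt x started near the clamp's x.

```bash
python3 -m crank '[{"xyz":[0,0,0],"delta_rot":[0,0,0],"claw":1},{"xyz":[0,0,0],"delta_rot":[0,0,0],"claw":1},{"xyz":[0,0,0],"delta_rot":[0,0,0],"claw":1},{"xyz":[0,0,0],"delta_rot":[0,0,0],"claw":1},{"xyz":[0,0,0],"delta_rot":[0,0,0],"claw":1}]' >/dev/null; python3 st.py
python3 -m crank '[{"xyz":[0,0.033,0],"delta_rot":[2,0,0],"claw":1},{"xyz":[0,0.065,0.002],"delta_rot":[4,0,0],"claw":1}]'>/dev/null; python3 st.py
```

```text
10.25 w 0.0096 q [ 19.1  12.2 -28.4  -0.  -49.3  13.4] tcp [ 0.5158 -0.0242  0.107 ] rot [-1.7993e+02 -2.0000e-02 -5.7460e+01] M [1.225 0.497 0.306] F [-1.6  3.1  4.5] g 50.0
10.5 w 0.0097 q [ 18.3  10.2 -30.7  -1.4 -45.1  15.2] tcp [ 0.5142 -0.0253  0.1069] rot [-1.7588e+02 -3.0000e-02 -5.7450e+01] M [1.223 0.581 0.418] F [-0.8  3.5  4. ] g 50.0
```

Almost no resistance, so the direction looks right. I'll continue the arc to a total of 20°.

```bash
python3 -m crank '[{"xyz":[0,0.065,0.002],"delta_rot":[4,0,0],"claw":1},{"xyz":[0,0.130,0.009],"delta_rot":[8,0,0],"claw":1}]'>/dev/null; python3 st.py
python3 -m crank '[{"xyz":[0,0.065,0.002],"delta_rot":[4,0,0],"claw":1},{"xyz":[0,0.130,0.009],"delta_rot":[8,0,0],"claw":1}]'>/dev/null; python3 st.py
python3 - <<'E'
from plant import optics
import cv2,numpy as np
a=optics.capture("scene")["img"][110:260,215:395]; b=optics.capture("side")["img"][150:300,205:345]
f=lambda i:cv2.resize(i,None,fx=2.4,fy=2.4,interpolation=cv2.INTER_CUBIC)
cv2.imwrite("pics/fold1.png",cv2.convertScaleAbs(np.hstack([f(a),f(b)]),alpha=1.5))
E
```

```text
10.75 w 0.0098 q [ 16.2   6.7 -34.6  -5.6 -37.   20.5] tcp [ 0.511  -0.0274  0.1065] rot [-1.678e+02 -6.000e-02 -5.746e+01] M [1.67  0.515 0.655] F [ 1.   5.7 -0.8] g 50.0
11.0 w 0.0097 q [ 13.1   4.3 -37.  -13.1 -30.2  29.7] tcp [ 0.5079 -0.0294  0.1055] rot [-1.5977e+02 -9.0000e-02 -5.7470e+01] M [1.817 0.641 0.904] F [ 1.7  6.7 -2.7] g 50.0
```

View pics/fold1.png

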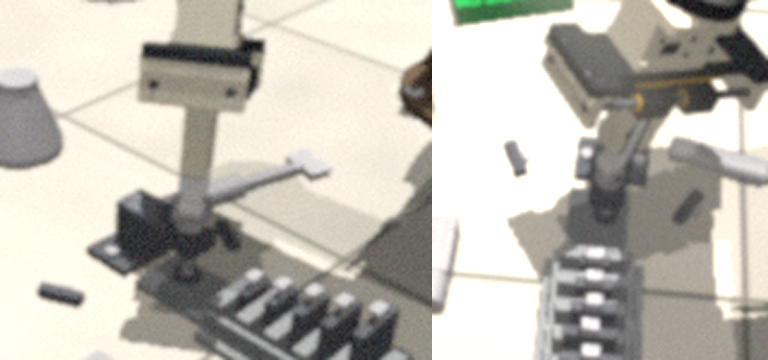

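The picture shows the lever leaning with the tool towards the robot (towards tool +y), with the clamp, stand and weights unmoved. The wrist is nearing its singularity, so I'll let go, back out along the lever and push the rest with shut fingers from behind and above.

```bash
python3 -m crank '[{"xyz":[0,0,0],"delta_rot":[0,0,0],"claw":0.5},{"xyz":[0,0,0],"delta_rot":[0,0,0],"claw":0.5},{"xyz":[0,0,0],"delta_rot":[0,0,0],"claw":0.5},{"xyz":[0,0,-0.7],"delta_rot":[0,0,0],"claw":0.5},{"xyz":[0,0,-1.5],"delta_rot":[0,0,0],"claw":0.5},{"xyz":[0,0,-2.5],"delta_rot":[0,0,0],"claw":0.5},{"xyz":[0,0,-3],"delta_rot":[0,0,0],"claw":0.5},{"xyz":[0,0,-3],"delta_rot":[-10,0,0],"claw":0.8},{"xyz":[0,0,-3],"delta_rot":[-20.2,0,0],"claw":1},{"xyz":[0,0,-3],"delta_rot":[-20.2,0,0],"claw":1}]' 30 >/dev/null; python3 st.py
```

```text
12.35 w 0.0194 q [ 18.1   4.5 -25.7   0.1 -60.3  14.4] tcp [ 0.4827 -0.0451  0.1881] rot [ 1.7954e+02  1.0000e-02 -5.7460e+01] M [ 0.168 -0.008 -0.025] F [-1.4 -0.1 -0.6] g 0.0
```

```bash
python3 -m crank '[{"xyz":[0.01,-1.54,0],"delta_rot":[0,0,30],"claw":1},{"xyz":[0.01,-1.54,0],"delta_rot":[0,0,60],"claw":1},{"xyz":[0.01,-1.54,0],"delta_rot":[0,0,90],"claw":1},{"xyz":[0.01,-1.54,0],"delta_rot":[0,0,90],"claw":1},{"xyz":[0.01,-1.54,0],"delta_rot":[0,0,90],"claw":1},{"xyz":[0.01,-1.54,0],"delta_rot":[0,0,90],"claw":1},{"xyz":[0.01,-1.54,0],"delta_rot":[0,0,90],"claw":1},{"xyz":[0.01,-1.54,0],"delta_rot":[0,0,90],"claw":1},{"xyz":[0.01,-1.54,0],"delta_rot":[0,0,90],"claw":1},{"xyz":[0.01,-1.54,0.9],"delta_rot":[0,0,90],"claw":1},{"xyz":[0.01,-1.54,1.5],"delta_rot":[0,0,90],"claw":1},{"xyz":[0.01,-1.54,1.93],"delta_rot":[0,0,90],"claw":1},{"xyz":[0.01,-1.54,1.93],"delta_rot":[0,0,90],"claw":1}]' >/dev/null; python3 st.py
python3 - <<'E'
import numpy as np
for p in [20,30,40,50,60,70,80,86,90]:
    a=np.radians(p); u=52*np.sin(a)-5*np.cos(a)-9.5; z=79+52*np.cos(a)+5*np.sin(a)
    print(p,"x",round((u+7)/30,2),"z",round((130-z)/30,2))
E
```

```text
13.97 w 0.0002 q [ 19.2  11.1 -26.1   0.  -53.  -76.8] tcp [ 0.5194 -0.0221  0.1305] rot [ 179.96   -0.28 -147.59] M [ 0.06  -0.128 -0.005] F [ 0.   0.3 -0.8] g 0.0
20 x 0.35 z 0.01
30 x 0.64 z 0.12
40 x 0.9 z 0.27
50 x 1.14 z 0.46
60 x 1.33 z 0.69
70 x 1.49 z 0.95
80 x 1.59 z 1.23
86 x 1.63 z 1.41
90 x 1.65 z 1.53
```

The tool is in place behind the lever. I'll push along the arc.

```bash
python3 -m crank '[{"xyz":[0.25,0,0.02],"delta_rot":[0,0,0],"claw":1},{"xyz":[0.4,0,0.07],"delta_rot":[0,0,0],"claw":1},{"xyz":[0.54,0,0.13],"delta_rot":[0,0,0],"claw":1}]' >/dev/null; python3 st.py
python3 -m crank '[{"xyz":[0.13,0,0.07],"delta_rot":[0,0,0],"claw":1},{"xyz":[0.26,0,0.15],"delta_rot":[0,0,0],"claw":1},{"xyz":[0.38,0,0.25],"delta_rot":[0,0,0],"claw":1},{"xyz":[0.5,0,0.34],"delta_rot":[0,0,0],"claw":1}]' >/dev/null; python3 st.py
```

```text
14.35 w 0.0002 q [ 18.8  10.  -27.9   0.1 -52.1 -76.4] tcp [ 0.5077 -0.0301  0.1288] rot [-1.7993e+02  1.0000e-02 -1.4755e+02] M [ 0.954 -0.844 -0.042] F [2.8 2.2 5.5] g 2.3
14.85 w 0.0003 q [ 18.3   9.6 -30.1   0.1 -50.4 -76. ] tcp [ 0.4941 -0.0388  0.118 ] rot [-1.7995e+02 -1.4000e-01 -1.4756e+02] M [ 0.306 -0.781  0.026] F [2.5 0.4 2.7] g 2.3
```

```bash
python3 -m crank '[{"xyz":[0.1,0,0.11],"delta_rot":[0,0,0],"claw":1},{"xyz":[0.19,0,0.23],"delta_rot":[0,0,0],"claw":1},{"xyz":[0.27,0,0.36],"delta_rot":[0,0,0],"claw":1},{"xyz":[0.35,0,0.49],"delta_rot":[0,0,0],"claw":1}]' >/dev/null; python3 st.py
python3 -m crank '[{"xyz":[0.05,0,0.14],"delta_rot":[0,0,0],"claw":1},{"xyz":[0.1,0,0.28],"delta_rot":[0,0,0],"claw":1},{"xyz":[0.12,0,0.37],"delta_rot":[0,0,0],"claw":1},{"xyz":[0.14,0,0.44],"delta_rot":[0,0,0],"claw":1}]' >/dev/null; python3 st.py
```

```text
15.35 w 0.0005 q [ 18.    9.9 -32.1   0.1 -48.1 -75.6] tcp [ 0.4846 -0.0448  0.103 ] rot [-179.97   -0.22 -147.57] M [-0.219 -0.335 -0.013] F [ 0.7 -0.3  4.7] g 2.3
15.85 w 0.0006 q [ 17.9  10.7 -33.4   0.1 -46.2 -75.5] tcp [ 0.4807 -0.0471  0.0895] rot [-179.99   -0.26 -147.58] M [-1.241  0.071  0.015] F [ 0.2 -3.   5.7] g 2.4
```

Nearly flat. I'll press straight down until the stop is felt.

```bash
python3 -m crank '[{"xyz":[0,0,0.06],"delta_rot":[0,0,0],"claw":1},{"xyz":[0,0,0.06],"delta_rot":[0,0,0],"claw":1}]' >/dev/null; python3 st.py
python3 -m crank '[{"xyz":[0,0,0.06],"delta_rot":[0,0,0],"claw":1},{"xyz":[0,0,0.06],"delta_rot":[0,0,0],"claw":1}]' >/dev/null; python3 st.py
```

```text
16.1 w 0.0007 q [ 17.9  10.8 -33.5   0.1 -46.  -75.5] tcp [ 0.4807 -0.0471  0.0882] rot [-179.98   -0.28 -147.57] M [-1.28   1.075  0.   ] F [-3.3 -3.5 11.2] g 5.5
16.35 w 0.0005 q [ 17.9  10.9 -33.6   0.2 -45.8 -75.5] tcp [ 0.4808 -0.0473  0.0874] rot [-179.95   -0.28 -147.54] M [-1.358  2.771  0.003] F [-7.2 -3.1 22.7] g 11.5
```

```bash
python3 -m crank '[{"xyz":[0,0,0.05],"delta_rot":[0,0,0],"claw":1},{"xyz":[0,0,0.05],"delta_rot":[0,0,0],"claw":1},{"xyz":[0,0,0.05],"delta_rot":[0,0,0],"claw":1}]' >/dev/null; python3 st.py
python3 -m crank '[{"xyz":[0,0,-1],"delta_rot":[0,0,0],"claw":1},{"xyz":[0,0,-3],"delta_rot":[0,0,0],"claw":1},{"xyz":[0,0,-5],"delta_rot":[0,0,0],"claw":1},{"xyz":[-6,0,-6],"delta_rot":[0,0,0],"claw":1},{"xyz":[-6,0,-6],"delta_rot":[0,0,0],"claw":1},{"xyz":[-6,0,-6],"delta_rot":[0,0,0],"claw":1},{"xyz":[-6,0,-6],"delta_rot":[0,0,0],"claw":1},{"xyz":[-6,0,-6],"delta_rot":[0,0,0],"claw":1}]' >/dev/null; python3 st.py
python3 - <<'E'
from plant import optics
import cv2,numpy as np
a=optics.capture("scene")["img"][145:295,230:395]; b=optics.capture("side")["img"][180:330,215:345]
f=lambda i:cv2.resize(i,None,fx=2.7,fy=2.7,interpolation=cv2.INTER_CUBIC)
cv2.imwrite("pics/end.png",cv2.convertScaleAbs(np.hstack([f(a),f(b)]),alpha=1.4))
E
```

```text
16.73 w 0.0005 q [ 17.9  10.9 -33.6   0.2 -45.7 -75.5] tcp [ 0.4809 -0.0475  0.0869] rot [-179.92   -0.27 -147.51] M [-1.345  4.244 -0.045] F [-10.9  -4.1  33.6] g 16.7
17.73 w 0.0005 q [ 22.1  15.9  -1.3  -0.  -73.2 -79.7] tcp [0.6331 0.0506 0.2624] rot [ 179.93   -0.33 -147.57] M [ 0.02  -0.06  -0.012] F [-0.8 -0.5 -0.6] g 0.0
```

View pics/end.png

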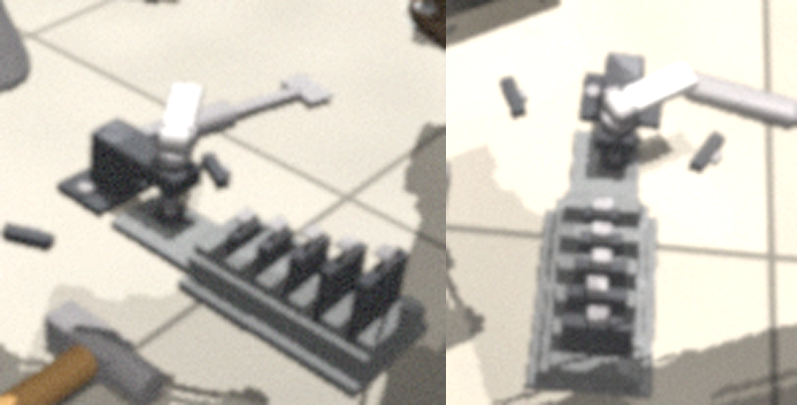

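The lever lies flat, pointing towards the robot. The stand, weights, spares, hammer and scraper sit where they were. The stop was felt at tip z = 0.087, where 0.0876 was predicted for 86°, and the robot is clear of everything. Handing in.

```bash
python3 -c "
from plant import job
print(job.close_job())"
```

```text
the job is handed in; nothing more can be done
None
```

The job is handed in, though no verdict came back: the bolt is screwed in to about 0.18 N m above free running (snug), the lever is folded down to its stop and let go, and the last pictures show the stand, the weights and the objects around the clamp where they were.

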